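# Square up the tile pile from the carousel

## Task

Lift the single blue tile out of its carousel bin by its two short ends, lay it flat on the bare bench and let go of it. Then take it again by its two long sides and lay it squarely on top of the pile of two matching tiles between the steel stand's upright cheeks, so that all three lie flush, one over the other, in the stand. Tiles are brittle, so never let it drop, and leave the other things on the bench where they are.

Things in the scene. Friction and masses are not known exactly. Their poses are not given: they have to be found in the camera images.
- tile: the tile to be moved: plain blue ceramic, rectangular, 65 mm (its x) by 48 mm (its y) by 10 mm thick (its z, up), about 70 g. Origin: centre of its underside. It starts flat in one of the carousel's four bins, its long side along the bin; the bin walls stand 4 mm off its long sides, so there it can be held only by its short ends (65 mm apart)
- pile_top: upper tile of the pile of two in the stand, same blue tile 65 x 48 x 10 mm, loose. Origin: centre of its underside; x along its length, z up
- pile_bottom: lower tile of that pile, lying on the stand's base, same size and axes, loose
- stand: fixed steel stacking stand: base plate 100 mm (x) by 70 mm (y) by 5 mm thick, an upright cheek at each x end of the pile: 3 mm thick, 30 mm wide in y, tops 55 mm above the bench, 75 mm clear between them (5 mm beyond each short end of the tiles). Its y sides are open. Origin: centre of its underside on the bench; it may be turned
- stand_in (a point): centre of the upper face of the stand's base plate, 5 mm above the bench: the middle of the pile's foot
- carousel: white plastic carousel, 280 mm across, brake on (does not turn). Bins along its +x, +y, -x, -y: floor 22 mm above the bench, 56 mm clear between walls (tops 52 mm above the bench), outer end open, 40 mm square hub (top 60 mm). The tile lies in the +x bin, about 97 mm from the centre; the others hold small hardware. Origin: centre of its underside on the bench
- jar: bystander: clear glass jar with a metal lid, 66 mm across, 85 mm tall, upright. Origin: centre of its underside
- screwdriver: bystander: screwdriver with a black handle, 180 mm long, lying; x along its length
- wrench: bystander: steel combination wrench, 200 mm long, lying; x along its length
- square_tile: bystander: larger square blue ceramic tile, 100 x 100 x 10 mm, lying flat. Origin: centre of its underside
- tin: bystander: flat round brass-coloured tin, 74 mm across, 20 mm tall. Origin: centre of its underside
- bearing: bystander: dark steel bearing ring, 62 mm across, 18 mm high, lying flat. Origin: centre of its underside
There are look-alikes about, which are no part of the job. Leave any green or red look-alike of the stand alone.

How it is judged:
On the way:
1. the tile has been laid flat on the bare bench and let go (height (world z) of tile below 0.004 m and angle between tile's own z axis and vertical below 0.1 rad and contact force between the fingers and tile below 0.05 N and linear speed of tile below 0.02 m/s), for 0.2 s.
At the end, for the whole second after the job is handed in: the tile lies flat and still on the upper pile tile and that one on the lower, each within 6 mm and 0.12 rad (7 degrees) of the one under it, lengths along lengths; the lower tile still lies on the stand's base within 8 mm of its middle (horizontal distance between tile and pile_top below 0.006 m and angle between the x axis of tile and the x axis of pile_top, either way round below 0.12 rad and z of tile in the frame of pile_top between 0.008 and 0.0125 m and angle between each of tile, pile_top's own z axis and vertical below 0.06 rad and linear speed of each of tile, pile_top below 0.02 m/s and horizontal distance between pile_top and pile_bottom below 0.006 m and angle between the x axis of pile_top and the x axis of pile_bottom, either way round below 0.12 rad and z of pile_top in the frame of pile_bottom between 0.008 and 0.0125 m and horizontal distance between pile_bottom and stand_in below 0.008 m and z of pile_bottom in the frame of stand below 0.008 m and angle between the x axis of pile_bottom and the x axis of stand, either way round below 0.15 rad); the robot touches nothing.
It fails at once if the tile drops: it moves faster than 0.5 m/s with no finger touching it (a free fall of over 12 mm) (linear speed of tile above 0.5 m/s and contact force between the fingers and tile below 0.01 N).
It fails at once if a bystander (jar, screwdriver, wrench, square tile, tin, bearing) is moved by more than 30 mm (distance of any of jar, screwdriver, wrench, square_tile, tin, bearing from where it was at the start of the episode above 0.03 m).
It fails at once if the jar is knocked over (angle between jar's own z axis and vertical above 0.5 rad).
It also fails if it takes over 58 s, if anything falls off the work surface, if the arm or the gripper's body presses on something with over 40 N, if the wrist force passes 120 N, or if a joint passes its speed limit or range.

## Robot

A 7-joint arm with a two-finger parallel gripper is mounted at the origin on the work surface. World frame = base frame: x ahead of the robot, y to its left, z up, the work surface at z = 0. Lengths are in m, angles in rad, forces in N, time in s.
With the tool pointing down it reaches from about 0.425 to 0.875 m from the base axis. Payload 4.7 kg.
Tool frame: the origin (TCP) lies between the finger pads; the fingertips stand 14 mm ahead of it and the grasp point (between the pads) lies 5 mm behind it; z points along the fingers, y is the line along which they close (so a half turn about z gives the same grasp; the last joint's range is limited). The gripper opens to 87 mm and grips with 3 to 60 N. Pads are 19 mm wide; open, the fingers measure 117 mm over their backs; the gripper's body (75 mm by 190 mm) begins 51 mm behind the grasp point.
Start: joints at [1.235, 0.321, -0.07, 1.45, 0.023, 1.371, -0.057], TCP at [0.223, -0.611, 0.237] pointing down, gripper open.
Joint ranges: [-2.86, 2.86], [-0.3, 2.09], [-1.38, 1.24], [0.06, 2.45], [-1.56, 4.7], [0.09, 2.05], [-2.69, 2.69]. Speed limits (rad/s): [2.57, 2.57, 3.14, 3.14, 3.14, 3.14, 3.14].

## Interface

Orientations are given as a rotation vector (axis times angle).
In Python, from bench import get_state, get_image, camera_params, close_job gives the robot as it stands. The module is installed in compiled form; this text tells all that it offers.
- The arm moves only by the tool arm_command, never from a script. Its argument "motion" is a list of rows, each a list of 5 numbers: the finger opening in mm, from 0 to 87, then the shift along the tool's x, y, z in mm, then the turn about the tool's z in degrees. In form: [[gripper, x, y, z, spin], ...]. A call has 1 to 5 rows; each row is the pose to reach, as a shift and turn from the pose commanded when the call began, along the tool's axes at that moment; what a row does not reach only later rows make up. A row lasts 1/12 s, in which the tool goes at most 41.7 mm and 7.16 degrees, less where a joint would pass 70% of its speed; a pose out of reach is approached as far as the arm can. A call with a gripper value outside its range is refused whole. The fingers move at their own pace and stop on an object; "newtons" is the grip in N (left out, the last holds). Time passes only in rows, so rows that repeat a pose let the fingers close. It gives the time, the measured TCP pose, the force, the opening and the grip force at its end, in the units of the state.
- get_state(): the state, without advancing time (a new reading comes with each control period).
- get_image(name): name is "scene" or "side" or "wrist"; returns (picture, depth): 480x640x3 uint8, red, green, blue; 480x640 float32, m along the optical axis (not along the pixel's ray), 0 where there is no reading.
- camera_params(name): a dict with "intrinsics" (3x3 intrinsics, pixels), "D" ([k1, k2, p1, p2, k3] as OpenCV has them; the pictures are not rectified), "extrinsics" (4x4, takes a point from camera to world coordinates). Camera axes: x right, y down, z forward; pixel columns grow to the right and rows downward; lengths in m; the calibration is good to about 2 mm. A picture is of the moment at which its call begins: read the wrist's pose just before it. camera_params takes no time and is no camera call; for the wrist camera it gives the pose at the moment of the call.
- close_job(): hands the job in; it is judged then, once.
The state is a dict: "time": time; "joint_positions": joint angles; "qd": joint speeds; "joint_torque": joint torques, N m; "position": TCP position; "tool_rot": TCP orientation; "ft_force": force on the tool from outside, world axes, zero at the start; "torque": the same for the moment, N m; "grip_width": opening from 0.0 (shut) to 1.0 (fully open); "grip_force": force on a finger pad.
Only numpy, scipy, OpenCV 4.12 (cv2) and the standard library are available. Lean on these libraries where they do the work, as an engineer would, in place of code of your own. Each camera call takes 0.05 s, during which the arm holds its last target. There are 200 camera calls.

## Working session

There is one attempt and no reset: what is moved stays moved. The work goes in short steps, Python scripts to look and compute and a tool call to move; the robot and the scene stay as the last step left them, time stands still between calls to the robot, and variables do not carry over. Pictures are saved under pics/ and viewed, at most 10 in all, crops included, and the job is handed in when it is done.

Besides the shell and the picture viewer there is one more tool, called after ">>>" as name(argument=value, ...), one argument or row to a line, values as JSON. arm_command: Moves the arm, as the interface text tells. Its arguments: {"type":"object","properties":{"motion":{"type":"array"},"newtons":{"type":"number"}},"required":["motion"]}

```bash
mkdir -p pics; cat > h.py <<'E'
import numpy as np, cv2
from scipy.spatial.transform import Rotation as R
from bench import get_state,get_image,camera_params,close_job
def shot(n,f=None):
    p=camera_params(n); im,d=get_image(n)
    if f: cv2.imwrite('pics/'+f,im[:,:,::-1])
    return im,d,p
def ray(p,uv,z):
    uv=np.array(uv,float).reshape(-1,1,2)
    n=cv2.undistortPoints(uv,np.array(p["intrinsics"]),np.array(p["D"])).reshape(-1,2)
    E=np.array(p["extrinsics"]); d=np.c_[n,np.ones(len(n))]@E[:3,:3].T; o=E[:3,3]
    return o+d*((z-o[2])/d[:,2])[:,None]
def blue(im,lo=(95,90,40),hi=(130,255,255)):
    m=cv2.inRange(cv2.cvtColor(im,cv2.COLOR_RGB2HSV),lo,hi)
    return cv2.morphologyEx(m,cv2.MORPH_OPEN,np.ones((3,3),np.uint8))
E
python3 - <<'E'
from h import *
s=get_state();print({k:np.round(v,3) for k,v in s.items()})
for n in("scene","side"):
    im,d,p=shot(n,n+'0.png');print(n,np.round(p["extrinsics"],3).tolist())
    c,_=cv2.findContours(blue(im),0,2)
    for k in c:
        if cv2.contourArea(k)>60: print(cv2.contourArea(k),cv2.boundingRect(k),d[tuple(np.int32(cv2.minAreaRect(k)[0])[::-1])])
E
```

```text
{'time': np.float64(0.0), 'joint_positions': array([ 1.235,  0.322, -0.07 ,  1.452,  0.023,  1.371, -0.057]), 'qd': array([ 0.   , -0.001,  0.001, -0.   , -0.001, -0.   , -0.001]), 'joint_torque': array([ 0.0000e+00, -4.9129e+01, -4.0400e-01, -3.1253e+01, -6.4000e-02,
        4.4000e-02,  0.0000e+00]), 'position': array([ 0.223, -0.61 ,  0.235]), 'tool_rot': array([-3.092e+00, -5.460e-01,  1.000e-03]), 'ft_force': array([ 0.864, -0.085, -0.262]), 'torque': array([-0.029,  0.029, -0.022]), 'grip_force': np.float64(0.0), 'grip_width': np.float64(0.999)}
scene [[0.722, 0.39, -0.572, 1.21], [0.692, -0.394, 0.605, -0.694], [0.01, -0.832, -0.554, 0.707], [0.0, 0.0, 0.0, 1.0]]
585.0 (216, 286, 35, 22) 1.0515565
836.0 (424, 255, 58, 31) 1.1501409
61.0 (409, 196, 18, 8) 1.3815632
126.5 (0, 180, 9, 28) 1.7036167
15260.0 (260, 0, 146, 121) 2.386045
side [[-0.992, -0.066, 0.112, 0.404], [-0.129, 0.578, -0.806, 0.993], [-0.011, -0.813, -0.582, 0.753], [0.0, 0.0, 0.0, 1.0]]
591.0 (260, 332, 33, 30) 0.9653988
1267.5 (169, 269, 55, 32) 1.1441169
162.0 (326, 189, 22, 12) 1.4176176
```

View pics/scene0.png

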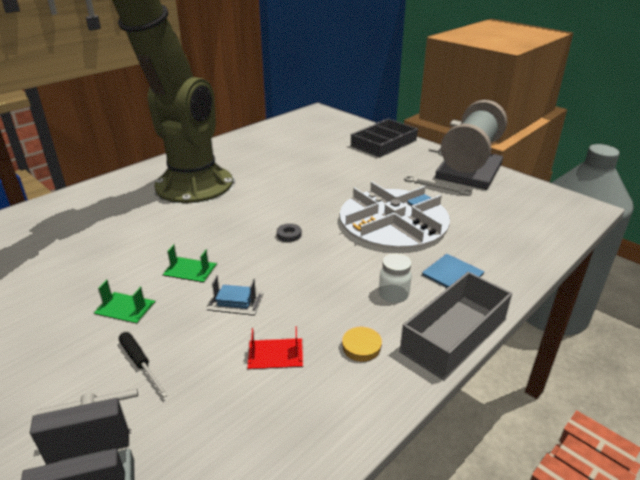

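View pics/side0.png

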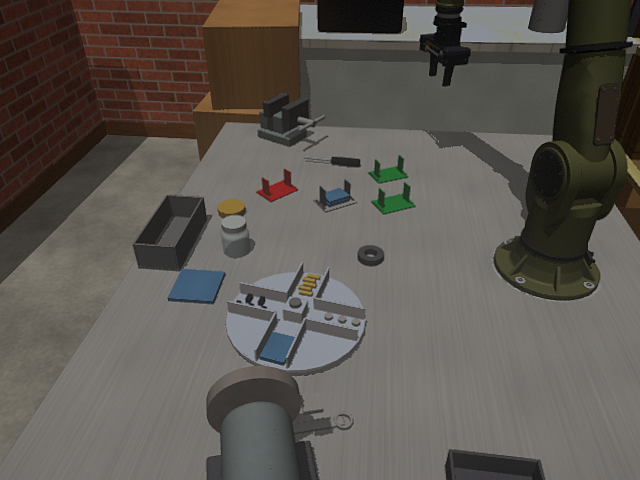

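The scene view shows the tile in the carousel bin at about (418,200) and the grey stand with its pile at about (235,296). In the side view they are at about (277,347) and (336,197). The red and green stands stand next to the grey one.

```bash
python3 - <<'E'
from h import *
for n in("scene","side"):
    im,d,p=shot(n)
    m=blue(im)
    boxes=[(216,286,35,22,.025),(409,196,18,8,.032),(424,255,58,31,.01)] if n=="scene" else [(260,332,33,30,.032),(326,189,22,12,.025),(169,269,55,32,.01)]
    for x,y,w,h,z in boxes:
        ys,xs=np.nonzero(m[y:y+h,x:x+w]); P=ray(p,np.c_[xs+x,ys+y],z)
        r=cv2.minAreaRect(np.float32(P[:,:2]*1000)); print(n,z,np.round(P.mean(0),3),np.round(r,1) if 0 else r)
    pts={"side":dict(hub=(295,301,.06),jar=(234,224,.085),tin=(232,208,.02),bear=(371,253,.018),red=(277,190,0),g1=(389,176,0),g2=(394,204,0),wr=(325,424,.005),sd=(332,161,.01),lens=(205,262,0),boxc=(140,265,0)),"scene":dict(hub=(396,202,.06),jar=(396,264,.085),tin=(362,340,.02),bear=(289,230,.018),wr1=(407,180,.005),wr2=(470,190,.005))}[n]
    for k,(u,v,z) in pts.items(): print(n,k,np.round(ray(p,[(u,v)],z)[0],3))
    if n=="side":print(np.round(p["intrinsics"],0).tolist())
p=camera_params("wrist"); print(np.round(p["extrinsics"],3).tolist(),get_state()["position"],R.from_rotvec(get_state()["tool_rot"]).as_matrix().round(3).tolist(), np.round(p["intrinsics"],0).tolist())
E
```

```text
scene 0.025 [ 0.509 -0.242  0.025] ((507.5868835449219, -242.0447998046875), (71.97115325927734, 62.50989532470703), 37.246978759765625)
scene 0.032 [0.542 0.336 0.032] ((541.965576171875, 337.2517395019531), (61.35340118408203, 20.43120574951172), 78.91999816894531)
scene 0.01 [0.761 0.158 0.01 ] ((771.9571533203125, 155.67376708984375), (98.14501190185547, 101.7993392944336), 0.8537799715995789)
scene hub [0.54  0.244 0.06 ]
scene jar [0.722 0.008 0.085]
scene tin [ 0.772 -0.15   0.02 ]
scene bear [0.396 0.01  0.018]
scene wr1 [0.425 0.45  0.005]
scene wr2 [0.59  0.529 0.005]
side 0.032 [0.558 0.341 0.032] ((556.3496704101562, 340.39794921875), (64.76885986328125, 47.64909744262695), 78.60993194580078)
side 0.025 [ 0.499 -0.233  0.025] ((500.34869384765625, -233.0032958984375), (64.2120132446289, 46.780879974365234), 36.75828170776367)
side 0.01 [0.771 0.163 0.01 ] ((770.8934326171875, 161.5842742919922), (100.18572235107422, 99.44764709472656), 0.6424123048782349)
side hub [0.538 0.244 0.06 ]
side jar [0.713 0.028 0.085]
side tin [ 0.767 -0.14   0.02 ]
side bear [0.394 0.014 0.018]
side red [ 0.672 -0.281  0.   ]
side g1 [ 0.353 -0.4    0.   ]
side g2 [ 0.338 -0.241  0.   ]
side wr [0.454 0.475 0.005]
side sd [ 0.53 -0.46  0.01]
side lens [0.781 0.07  0.   ]
side boxc [0.929 0.099 0.   ]
[[518.0, 0.0, 309.0], [0.0, 518.0, 239.0], [0.0, 0.0, 1.0]]
[[0.343, -0.898, -0.276, 0.299], [-0.939, -0.328, -0.099, -0.583], [-0.002, 0.293, -0.956, 0.383], [0.0, 0.0, 0.0, 1.0]] [ 0.22260349 -0.61036467  0.23588455] [[0.939, 0.343, -0.0], [0.343, -0.939, 0.001], [-0.0, -0.001, -1.0]] [[414.0, 0.0, 318.0], [0.0, 414.0, 234.0], [0.0, 0.0, 1.0]]
```

>>> arm_command(
  motion=[
    [87,26,-17.4,0,0],
    [87,52,-34.8,0,0],
    [87,78,-52.2,0,0],
    [87,104,-69.6,0,0],
    [87,130,-87,0,0],
  ],
)

```text
time: 0.62
position: [0.3156, -0.483, 0.2364]
tool_rot: [-3.094, -0.546, 0.0]
ft_force: [0.9, -0.0, -0.9]
grip_width: 1.001
grip_force: 0.0
```

>>> arm_command(
  motion=[
    [87,26,-17.4,0,0],
    [87,52,-34.8,0,0],
    [87,78,-52.2,0,0],
    [87,104,-69.6,0,0],
    [87,130,-87,0,0],
  ],
)

```text
time: 1.03
position: [0.4079, -0.3567, 0.2365]
tool_rot: [3.093, 0.547, -0.0]
ft_force: [0.9, -0.4, 0.4]
grip_width: 0.995
grip_force: 0.0
```

>>> arm_command(
  motion=[
    [87,26,-17.4,0,-4],
    [87,52,-34.8,0,-8],
    [87,90,-60,0,-12],
    [87,130,-87,0,-17],
    [87,130,-87,0,-17],
  ],
)

```text
time: 1.45
position: [0.5036, -0.2238, 0.2368]
tool_rot: [-2.97, -1.017, -0.006]
ft_force: [-0.3, 1.3, -0.3]
grip_width: 1.0
grip_force: 0.0
```

```bash
cat >> h.py <<'E'
def tileat(im,p,z,near,rad=.09):
    "largest blue blob near a world point: centre mm, sides, angle of the long side deg"
    c,_=cv2.findContours(blue(im),0,2); out=[]
    for k in c:
        if cv2.contourArea(k)<300: continue
        P=ray(p,k[:,0],z)
        (cx,cy),(w,h),a=cv2.minAreaRect(np.float32(P[:,:2]*1000))
        if np.hypot(cx/1000-near[0],cy/1000-near[1])<rad:
            if w<h: w,h,a=h,w,a+90
            out.append(np.round((cx,cy,w,h,(a+90)%180-90),1))
    return out
def tool():
    s=get_state(); M=R.from_rotvec(s["tool_rot"]).as_matrix()
    return np.round(s["position"]*1000,1),np.degrees(np.arctan2(M[1,1],M[0,1])).round(1),M,s
E
python3 - <<'E'
from h import *
print(tool()[:3]); im,d,p=shot("wrist","w1.png"); print(tileat(im,p,.025,(.5,-.233)))
E
```

```text
(array([ 503.6, -223.8,  236.8]), np.float64(-52.2), array([[ 0.79025807,  0.61276845,  0.00264907],
       [ 0.61275896, -0.79026153,  0.00362922],
       [ 0.00431733, -0.00124478, -0.99998991]]))
[array([ 502.6, -234.7,   63.8,   45.8,   37.1])]
```

View pics/w1.png

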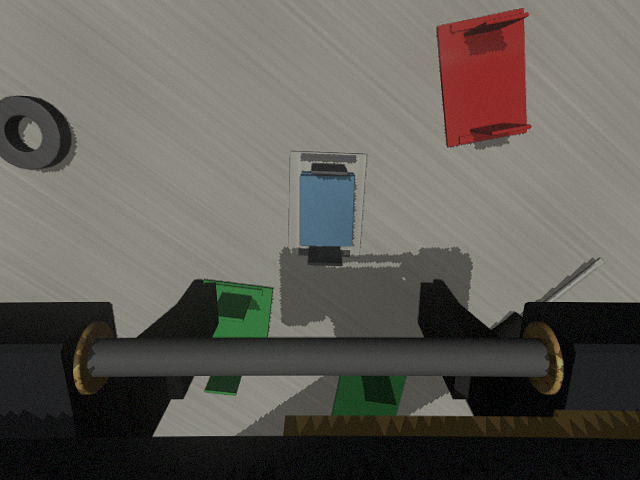

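The wrist view shows the steel stand with its blue pile at about (328,210), at world (502,-235) mm and 37°, in line with the side view. Next I go to the carousel.

>>> arm_command(
  motion=[
    [87,19,-21,0,-6.6],
    [87,39,-41,0,-13.2],
    [87,58,-62,0,-19.8],
    [87,78,-83,0,-26.4],
    [87,97,-103,0,-33],
  ],
)

```text
time: 1.92
position: [0.5147, -0.0905, 0.2364]
tool_rot: [2.569, 1.808, -0.001]
ft_force: [1.2, -0.1, -0.1]
grip_width: 1.004
grip_force: 0.0
```

>>> arm_command(
  motion=[
    [87,27,-7,0,-6.6],
    [87,55,-14,0,-13.2],
    [87,82,-21,0,-19.8],
    [87,110,-28,0,-26.4],
    [87,137,-34,0,-33],
  ],
)

```text
time: 2.33
position: [0.5296, 0.0498, 0.2365]
tool_rot: [1.949, 2.463, -0.001]
ft_force: [1.1, 0.5, -0.9]
grip_width: 0.998
grip_force: 0.0
```

>>> arm_command(
  motion=[
    [87,27,9,0,-6.6],
    [87,54,18,0,-13.2],
    [87,80,27,0,-19.8],
    [87,107,36,0,-26.4],
    [87,134,45,0,-33],
  ],
)

```text
time: 2.75
position: [0.5437, 0.19, 0.2364]
tool_rot: [1.17, 2.915, -0.001]
ft_force: [1.0, -0.1, -0.1]
grip_width: 1.001
grip_force: 0.0
```

>>> arm_command(
  motion=[
    [87,18,22,0,-6.6],
    [87,36,44,0,-13.2],
    [87,54,67,0,-19.8],
    [87,72,89,0,-26.4],
    [87,88,111,0,-32],
  ],
)

```text
time: 3.17
position: [0.5575, 0.3314, 0.2361]
tool_rot: [-0.321, -3.125, 0.001]
ft_force: [0.5, 1.1, -0.0]
grip_width: 1.0
grip_force: 0.0
```

```bash
python3 - <<'E'
from h import *
print(tool()[:3]); im,d,p=shot("wrist","w2.png"); print(tileat(im,p,.032,(.556,.340))); print(tool()[:2])
E
```

```text
(array([557.5, 331.4, 236.1]), np.float64(78.3), array([[-9.79136172e-01,  2.03204875e-01, -3.68762524e-04],
       [ 2.03205124e-01,  9.79135808e-01, -8.63843337e-04],
       [ 1.85531415e-04, -9.20754693e-04, -9.99999559e-01]]))
[array([558.5, 350.4,  46. ,  41.5, -11.7])]
(array([555.9, 337.6, 235.7]), np.float64(78.8))
```

View pics/w2.png

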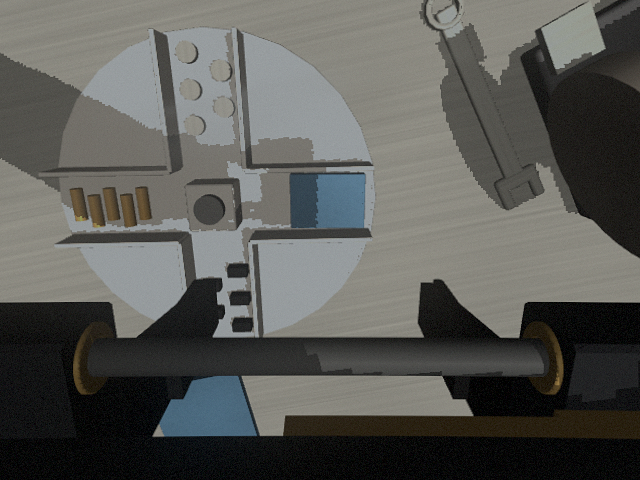

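The wrist view shows the tile in the bin from x=290 to 365 at y=200, with its left part in shadow, so my mask cut it short. A bench grinder looms at the right, so I check the clearance by depth and re-measure.

```bash
sed -i 's/lo=(95,90,40)/lo=(95,80,15)/' h.py; python3 - <<'E'
from h import *
get_image("wrist")
im,d,p=shot("wrist"); t,a,M,s=tool(); print(t,a,tileat(im,p,.032,(.556,.340),.05))
n=cv2.undistortPoints(np.float64([[u,v] for v in range(480) for u in range(640)]).reshape(-1,1,2),np.array(p["intrinsics"]),np.array(p["D"])).reshape(-1,2)
z=d.reshape(-1,1); E=np.array(p["extrinsics"]); W=(np.c_[n,np.ones(len(n))]*z)@E[:3,:3].T+E[:3,3]
ok=(z[:,0]>.15); v=np.arange(480*640)//640
T=np.array([.556,.3404,0]); L=(W-T)@M
b=ok&(v<280)&(W[:,2]>.07)
for lo in range(60,260,20):
    q=b&(L[:,1]*1000>lo)&(L[:,1]*1000<lo+20)&(abs(L[:,0])<.06)
    print(lo,q.sum(),W[q,2].max().round(3) if q.any() else None)
E
```

```text
[556.3 332.7 235.7] 78.2 [array([556.5, 339.8,  63.5,  46.2,  78.4])]
60 0 None
80 0 None
100 0 None
120 0 None
140 0 None
160 3272 0.156
180 3012 0.145
200 936 0.129
220 0 None
240 0 None
```

>>> arm_command(
  motion=[
    [87,1,7,35,0],
    [87,1,7,70,0],
    [87,1,7,105,0],
    [87,1,7,140,0],
    [87,1,7,160,0],
  ],
)

```text
time: 3.73
position: [0.557, 0.3335, 0.0721]
tool_rot: [-0.333, -3.121, 0.008]
ft_force: [-1.3, -1.2, -1.0]
grip_width: 0.995
grip_force: 0.0
```

```bash
python3 - <<'E'
from h import *
get_image("wrist")
im,d,p=shot("wrist","w3.png"); t,a,M,s=tool(); print(t,a,s["ft_force"],tileat(im,p,.032,(.556,.340),.05))
E
```

```text
[556.2 333.2  71.9] 77.8 [-0.89203826 -0.27702061 -0.51781565] [array([557. , 339.4,  63.8,  46.3,  78.5])]
```

View pics/w3.png

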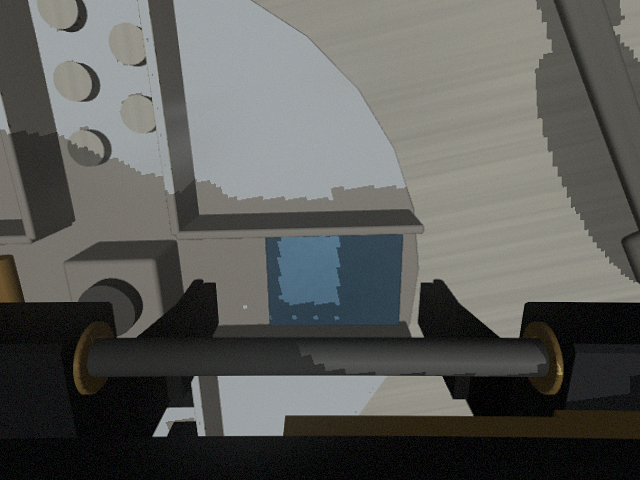

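The fingers are centred at column 318 and the tile at 335, so the tool is still about 7 mm short along its y, which matches the state reading. I correct that and see how it settles.

>>> arm_command(
  motion=[
    [87,0,7,0,0],
    [87,0,7,0,0],
    [87,0,7,0,0],
  ],
)

```text
time: 4.08
position: [0.5603, 0.3461, 0.0791]
tool_rot: [0.327, 3.121, 0.004]
ft_force: [0.6, 0.5, 0.5]
grip_width: 1.0
grip_force: 0.0
```

```bash
python3 - <<'E'
from h import *
for i in range(4):
    t,a,M,s=tool(); print(s["time"],t,a); get_image("wrist")
E
```

```text
4.0833 [560.3 346.1  79.1] 78.0
4.1333 [560.2 345.8  78.9] 78.0
4.1833 [560.  345.5  78.5] 78.0
4.2333 [559.8 345.2  78.1] 78.0
```

>>> arm_command(
  motion=[
    [87,0,0,0,0],
    [87,0,0,0,0],
    [87,0,0,0,0],
    [87,0,0,0,0],
    [87,0,0,0,0],
  ],
)

```text
time: 4.7
position: [0.559, 0.3447, 0.0764]
tool_rot: [-0.327, -3.124, 0.0]
ft_force: [-0.0, -0.2, -1.0]
grip_width: 1.0
grip_force: 0.0
```

>>> arm_command(
  motion=[
    [87,0,0,0,0],
    [87,0,0,0,0],
    [87,0,0,0,0],
    [87,0,0,0,0],
    [87,0,0,0,0],
  ],
)

```text
time: 5.12
position: [0.5591, 0.3448, 0.0765]
tool_rot: [-0.327, -3.124, 0.0]
ft_force: [0.2, -0.5, 0.0]
grip_width: 0.997
grip_force: 0.0
```

>>> arm_command(
  motion=[
    [87,1,-5,10,0],
    [87,1,-5,20,0],
    [87,1,-5,28,0],
    [87,1,-5,34,0],
    [87,1,-5,36,0],
  ],
)

```text
time: 5.53
position: [0.5562, 0.3394, 0.0385]
tool_rot: [-0.327, -3.122, 0.002]
ft_force: [0.6, -0.5, 0.7]
grip_width: 0.998
grip_force: 0.0
```

>>> arm_command(
  motion=[
    [87,0,0,0,0],
    [87,0,0,0,0],
    [87,0,0,0,0],
    [87,0,0,0,0],
    [87,0,0,0,0],
  ],
)

```text
time: 5.95
position: [0.5573, 0.3403, 0.0409]
tool_rot: [0.327, 3.124, 0.001]
ft_force: [0.7, 0.1, 0.1]
grip_width: 0.998
grip_force: 0.0
```

>>> arm_command(
  motion=[
    [87,0,0,2.5,0],
    [87,0,0,2.5,0],
    [70,0,0,2.5,0],
    [60,0,0,2.5,0],
    [60,0,0,2.5,0],
  ],
  newtons=20,
)

```text
time: 6.37
position: [0.5571, 0.3401, 0.038]
tool_rot: [0.327, 3.124, -0.0]
ft_force: [0.5, 0.3, -0.2]
grip_width: 0.858
grip_force: 0.0
```

>>> arm_command(
  motion=[
    [50,0,0,0,0],
    [50,0,0,0,0],
    [50,0,0,0,0],
    [50,0,0,0,0],
    [50,0,0,0,0],
  ],
  newtons=20,
)

```text
time: 6.78
position: [0.557, 0.3401, 0.038]
tool_rot: [-0.327, -3.124, 0.0]
ft_force: [-0.3, 0.0, 0.0]
grip_width: 0.743
grip_force: 20.0
```

>>> arm_command(
  motion=[
    [50,0,0,-5,0],
    [50,0,0,-20,0],
    [50,0,0,-50,0],
    [50,0,0,-80,0],
    [50,0,0,-110,0],
  ],
)

```text
time: 7.2
position: [0.5568, 0.3403, 0.1503]
tool_rot: [0.326, 3.125, 0.0]
ft_force: [1.2, 0.1, -0.6]
grip_width: 0.743
grip_force: 20.0
```

>>> arm_command(
  motion=[
    [50,-2,-12,0,0],
    [50,-6,-36,0,0],
    [50,-11,-66,0,0],
    [50,-16,-98,0,0],
    [50,-22,-132,0,0],
  ],
)

```text
time: 7.62
position: [0.5508, 0.2063, 0.1494]
tool_rot: [0.324, 3.124, 0.001]
ft_force: [0.3, -0.2, -0.2]
grip_width: 0.743
grip_force: 20.0
```

>>> arm_command(
  motion=[
    [50,-4,-26,0,0],
    [50,-9,-52,0,0],
    [50,-13,-79,0,0],
    [50,-18,-105,0,0],
    [50,-22,-132,0,0],
  ],
)

```text
time: 8.03
position: [0.5455, 0.0718, 0.1494]
tool_rot: [0.326, 3.123, -0.0]
ft_force: [0.1, 0.2, -1.2]
grip_width: 0.744
grip_force: 20.0
```

>>> arm_command(
  motion=[
    [50,-5,-34,0,0],
    [50,-11,-66,0,0],
    [50,-16,-96,0,0],
    [50,-20,-120,0,0],
    [50,-22,-131,0,0],
  ],
)

```text
time: 8.45
position: [0.5397, -0.0643, 0.149]
tool_rot: [0.334, 3.123, -0.004]
ft_force: [-1.0, -0.6, -1.0]
grip_width: 0.74
grip_force: 20.0
```

>>> arm_command(
  motion=[
    [50,0,0,5,4],
    [50,0,0,15,8],
    [50,0,0,25,12],
    [50,0,0,35,16],
    [50,0,0,40,21],
  ],
)

```text
time: 8.87
position: [0.5395, -0.0584, 0.1078]
tool_rot: [-0.894, -3.011, -0.001]
ft_force: [-0.1, -0.0, -0.6]
grip_width: 0.747
grip_force: 20.0
```

>>> arm_command(
  motion=[
    [50,0,0,10,5],
    [50,0,0,20,10],
    [50,0,0,30,15],
    [50,0,0,38,20],
    [50,0,0,40,20],
  ],
)

```text
time: 9.28
position: [0.5393, -0.0584, 0.0676]
tool_rot: [-1.401, -2.811, -0.0]
ft_force: [0.0, 0.4, -1.0]
grip_width: 0.744
grip_force: 20.0
```

>>> arm_command(
  motion=[
    [50,0,0,0,0],
    [50,0,0,0,0],
    [50,0,0,0,0],
    [50,0,0,0,0],
    [50,0,0,0,0],
  ],
)

```text
time: 9.7
position: [0.5401, -0.06, 0.0686]
tool_rot: [1.4, 2.812, 0.0]
ft_force: [-1.0, -0.5, -1.5]
grip_width: 0.741
grip_force: 20.0
```

```bash
python3 - <<'E'
from h import *
im,d,p=shot("side","s4.png"); t,a,M,s=tool(); print(s["time"],t,a,s["grip_force"]); cv2.imwrite("pics/s4c.png",cv2.resize(im[100:340,150:470,::-1],None,fx=2,fy=2))
E
```

```text
9.75 [540.  -60.1  68.4] 37.1 19.991974532604218
```

View pics/s4c.png

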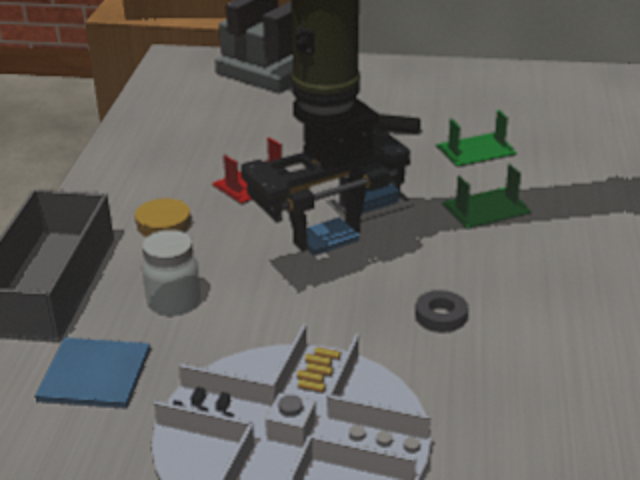

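The side crop shows the tile held level at about (330,235) over bare bench. I lower it.

>>> arm_command(
  motion=[
    [50,0,0,12,0],
    [50,0,0,24,0],
    [50,0,0,36,0],
    [50,0,0,44,0],
    [50,0,0,47,0],
  ],
)

```text
time: 10.17
position: [0.5381, -0.0597, 0.0185]
tool_rot: [-1.399, -2.809, 0.001]
ft_force: [-0.7, 0.5, -1.0]
grip_width: 0.744
grip_force: 20.0
```

>>> arm_command(
  motion=[
    [50,0,0,0,0],
    [50,0,0,0,0],
    [50,0,0,0,0],
    [50,0,0,0,0],
    [50,0,0,0,0],
  ],
)

```text
time: 10.58
position: [0.5402, -0.0601, 0.0216]
tool_rot: [1.4, 2.811, 0.0]
ft_force: [-0.4, -0.5, -0.7]
grip_width: 0.742
grip_force: 20.0
```

>>> arm_command(
  motion=[
    [50,0,0,1,0],
    [50,0,0,2,0],
    [50,0,0,3,0],
    [50,0,0,4,0],
    [50,0,0,4,0],
  ],
)

```text
time: 11.0
position: [0.5396, -0.06, 0.0168]
tool_rot: [-1.401, -2.812, 0.0]
ft_force: [-0.5, 0.1, -2.0]
grip_width: 0.74
grip_force: 20.0
```

>>> arm_command(
  motion=[
    [50,0,0,0.5,0],
    [50,0,0,1,0],
    [50,0,0,1.5,0],
    [50,0,0,1.5,0],
    [50,0,0,1.5,0],
  ],
)

```text
time: 11.42
position: [0.5398, -0.06, 0.0159]
tool_rot: [1.401, 2.812, -0.001]
ft_force: [-2.4, -0.1, 4.5]
grip_width: 0.743
grip_force: 20.0
```

>>> arm_command(
  motion=[
    [68,0,0,0,0],
    [75,0,0,0,0],
    [87,0,0,0,0],
    [87,0,0,0,0],
    [87,0,0,0,0],
  ],
)

```text
time: 11.83
position: [0.5398, -0.06, 0.0154]
tool_rot: [-1.401, -2.812, 0.0]
ft_force: [0.2, 0.9, 0.0]
grip_width: 0.965
grip_force: 0.0
```

>>> arm_command(
  motion=[
    [87,0,0,0,0],
    [87,0,0,-3,0],
    [87,0,0,-10,0],
    [87,0,0,-30,0],
    [87,0,0,-60,0],
  ],
)

```text
time: 12.25
position: [0.5378, -0.0597, 0.0745]
tool_rot: [-1.398, -2.808, 0.001]
ft_force: [0.2, -0.9, -0.0]
grip_width: 1.0
grip_force: 0.0
```

>>> arm_command(
  motion=[
    [87,0,0,0,6],
    [87,0,0,0,12],
    [87,0,0,0,18],
    [87,0,0,0,24],
    [87,0,0,0,30],
  ],
)

```text
time: 12.67
position: [0.54, -0.06, 0.0764]
tool_rot: [2.086, 2.348, 0.001]
ft_force: [0.6, -0.0, 0.1]
grip_width: 1.003
grip_force: 0.0
```

>>> arm_command(
  motion=[
    [87,0,0,0,6],
    [87,0,0,0,12],
    [87,0,0,0,18],
    [87,0,0,0,24],
    [87,0,0,0,30],
  ],
)

```text
time: 13.08
position: [0.54, -0.0599, 0.0763]
tool_rot: [2.623, 1.728, 0.001]
ft_force: [-0.1, 0.4, -0.1]
grip_width: 0.999
grip_force: 0.0
```

>>> arm_command(
  motion=[
    [87,0,0,0,6],
    [87,0,0,0,12],
    [87,0,0,0,18],
    [87,0,0,0,24],
    [87,0,0,0,30],
  ],
)

```text
time: 13.5
position: [0.54, -0.0598, 0.0763]
tool_rot: [2.981, 0.991, 0.001]
ft_force: [-0.2, -0.9, -0.4]
grip_width: 0.997
grip_force: 0.0
```

>>> arm_command(
  motion=[
    [87,0,0,0,0],
    [87,0,0,0,0],
    [87,0,0,0,0],
    [87,0,0,0,0],
    [87,0,0,0,0],
  ],
)

```text
time: 13.92
position: [0.5398, -0.06, 0.0756]
tool_rot: [2.978, 1.0, -0.0]
ft_force: [0.3, 1.0, -0.8]
grip_width: 1.002
grip_force: 0.0
```

```bash
python3 - <<'E'
from h import *
im,d,p=shot("wrist","w5.png"); t,a,M,s=tool(); print(s["time"],t,a,tileat(im,p,.01,(.54,-.06),.06),s["ft_force"])
im,d,p=shot("side");print(tileat(im,p,.01,(.54,-.06),.06))
E
```

```text
13.9667 [539.8 -60.   75.6] -52.9 [array([540.6, -59.9,  64.2,  47.2,  37.5])] [-0.92628853  0.5222177   0.2713152 ]
[]
```

View pics/w5.png

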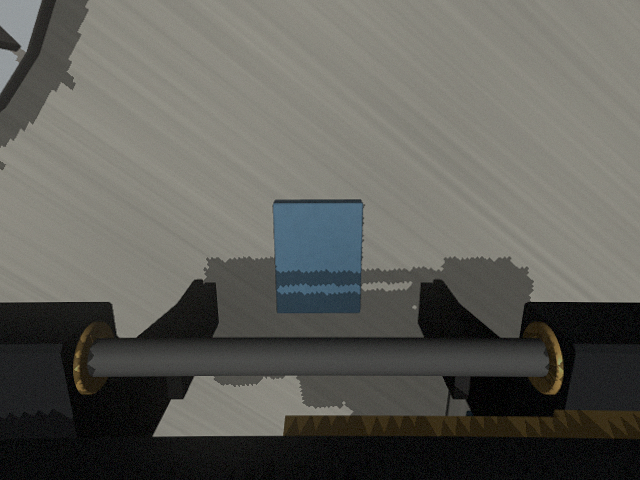

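The wrist view shows the tile flat on bare bench, its outline spanning (275–362, 200–312), centred under the tool and aligned with it. I grasp it by the long sides.

>>> arm_command(
  motion=[
    [87,0,0,15,0],
    [87,0,0,30,0],
    [87,0,0,43,0],
    [87,0,0,52,0],
    [87,0,0,56,0],
  ],
)

```text
time: 14.43
position: [0.5387, -0.0599, 0.0179]
tool_rot: [-2.978, -0.998, 0.004]
ft_force: [-0.2, 0.4, 0.3]
grip_width: 0.997
grip_force: 0.0
```

>>> arm_command(
  motion=[
    [87,0,0,1,0],
    [87,0,0,3,0],
    [87,0,0,3.5,0],
    [87,0,0,3.5,0],
    [87,0,0,3.5,0],
  ],
)

```text
time: 14.85
position: [0.5402, -0.0601, 0.0166]
tool_rot: [2.978, 0.998, 0.001]
ft_force: [-0.8, -0.2, -0.3]
grip_width: 1.0
grip_force: 0.0
```

>>> arm_command(
  motion=[
    [70,0,0,0,0],
    [60,0,0,0,0],
    [50,0,0,0,0],
    [40,0,0,0,0],
    [40,0,0,0,0],
  ],
)

```text
time: 15.27
position: [0.5398, -0.06, 0.0161]
tool_rot: [2.979, 0.998, -0.0]
ft_force: [0.7, -0.2, 0.6]
grip_width: 0.706
grip_force: 0.0
```

>>> arm_command(
  motion=[
    [35,0,0,0,0],
    [35,0,0,0,0],
    [35,0,0,0,0],
    [35,0,0,0,0],
    [35,0,0,0,0],
  ],
)

```text
time: 15.68
position: [0.5398, -0.06, 0.016]
tool_rot: [2.979, 0.998, -0.0]
ft_force: [0.0, -0.6, -0.4]
grip_width: 0.545
grip_force: 20.0
```

>>> arm_command(
  motion=[
    [35,0,0,0,0],
    [35,0,0,0,0],
    [35,0,0,0,0],
    [35,0,0,0,0],
    [35,0,0,0,0],
  ],
)

```text
time: 16.1
position: [0.5398, -0.06, 0.016]
tool_rot: [2.979, 0.998, -0.0]
ft_force: [0.6, 0.1, 0.5]
grip_width: 0.549
grip_force: 20.0
```

>>> arm_command(
  motion=[
    [35,0,0,-5,0],
    [35,0,0,-25,0],
    [35,0,0,-60,0],
    [35,0,0,-95,0],
    [35,0,0,-130,0],
  ],
)

```text
time: 16.52
position: [0.5392, -0.0597, 0.1474]
tool_rot: [-2.978, -0.998, 0.001]
ft_force: [1.2, -0.8, -1.1]
grip_width: 0.544
grip_force: 20.0
```

>>> arm_command(
  motion=[
    [35,-9,7,-10,0],
    [35,-27,20,-20,0],
    [35,-48,36,-30,0],
    [35,-66,50,-40,0],
    [35,-80,60,-50,0],
  ],
)

```text
time: 16.93
position: [0.5112, -0.1583, 0.1968]
tool_rot: [2.979, 0.995, -0.001]
ft_force: [0.6, 0.2, -0.7]
grip_width: 0.553
grip_force: 20.0
```

>>> arm_command(
  motion=[
    [35,-18,14,0,0],
    [35,-36,28,0,0],
    [35,-54,40,0,0],
    [35,-70,52,0,0],
    [35,-76,56,0,0],
  ],
)

```text
time: 17.35
position: [0.4836, -0.2501, 0.1962]
tool_rot: [2.98, 0.991, -0.002]
ft_force: [0.3, 0.0, -0.6]
grip_width: 0.546
grip_force: 20.0
```

>>> arm_command(
  motion=[
    [35,0,0,0,0],
    [35,0,0,0,0],
    [35,0,0,0,0],
    [35,0,0,0,0],
    [35,0,0,0,0],
  ],
)

```text
time: 17.77
position: [0.4857, -0.2451, 0.1961]
tool_rot: [-2.978, -1.001, -0.0]
ft_force: [0.2, 0.3, -1.8]
grip_width: 0.545
grip_force: 20.0
```

```bash
python3 - <<'E'
from h import *
get_image("wrist")
im,d,p=shot("wrist","w6.png"); t,a,M,s=tool(); print(s["time"],t,a,s["grip_force"])
for z in(.025,(t[2]-6)/1000): print(z,tileat(im,p,z,(.5,-.235),.08))
E
```

```text
17.8667 [ 485.5 -245.7  196.1] -52.9 19.992334842681885
0.025 [array([ 502.3, -234.6,   63.8,   47. ,   37.1])]
0.1901 [array([ 495.3, -238.6,   47.6,   46.8,  -52.8]), array([ 527.2, -215.1,   30.7,   22.6,   37.1])]
```

View pics/w6.png

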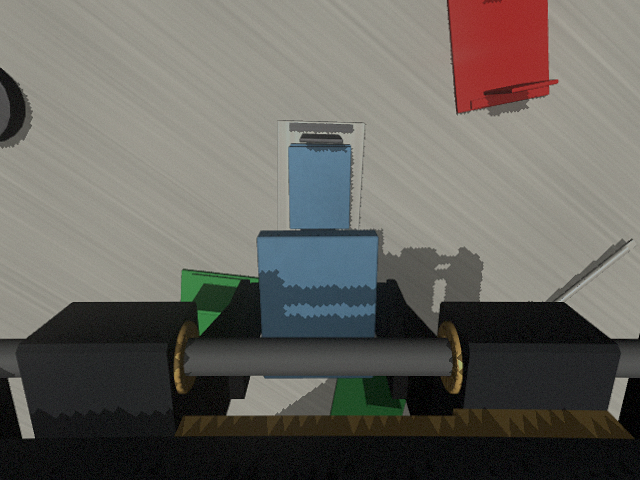

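The wrist view shows the pile at (320,187), the held tile below it, square with it and centred on the same column. The pile measures (502.3,-234.6) mm at 37.1°, as before. I move over it and lower.

>>> arm_command(
  motion=[
    [35,7,0,5,0],
    [35,14,1,20,0],
    [35,19.5,1,40,0],
    [35,19.5,1,65,0],
    [35,19.5,1,80,0],
  ],
)

```text
time: 18.28
position: [0.501, -0.2341, 0.1135]
tool_rot: [-2.976, -0.999, 0.002]
ft_force: [-0.3, 0.1, -0.5]
grip_width: 0.548
grip_force: 20.0
```

>>> arm_command(
  motion=[
    [35,0,0,0,0],
    [35,0,0,0,0],
    [35,0,0,0,0],
    [35,0,0,0,0],
    [35,0,0,0,0],
  ],
)

```text
time: 18.7
position: [0.5022, -0.236, 0.1175]
tool_rot: [2.977, 0.997, 0.003]
ft_force: [-0.7, -0.5, -0.2]
grip_width: 0.545
grip_force: 20.0
```

>>> arm_command(
  motion=[
    [35,0,0,0,0],
    [35,0,0,0,0],
    [35,0,0,0,0],
    [35,0,0,0,0],
    [35,0,0,0,0],
  ],
)

```text
time: 19.12
position: [0.5013, -0.2357, 0.1161]
tool_rot: [2.979, 0.998, -0.0]
ft_force: [0.5, -0.7, -0.8]
grip_width: 0.551
grip_force: 20.0
```

>>> arm_command(
  motion=[
    [35,1,0,10,0],
    [35,1,0,22,0],
    [35,1,0,34,0],
    [35,1,0,46,0],
    [35,1,0,54,0],
  ],
)

```text
time: 19.53
position: [0.5008, -0.2344, 0.0594]
tool_rot: [-2.977, -0.997, 0.004]
ft_force: [0.7, -0.1, -0.1]
grip_width: 0.551
grip_force: 20.0
```

>>> arm_command(
  motion=[
    [35,0,0,3,0],
    [35,0,0,5,0],
    [35,0,0,7,0],
    [35,0,0,8,0],
    [35,0,0,8,0],
  ],
)

```text
time: 19.95
position: [0.5024, -0.2352, 0.0543]
tool_rot: [2.978, 0.998, 0.001]
ft_force: [0.1, 0.4, -1.1]
grip_width: 0.546
grip_force: 20.0
```

>>> arm_command(
  motion=[
    [35,0,0,0,0],
    [35,0,0,0,0],
    [35,0,0,0,0],
    [35,0,0,0,0],
    [35,0,0,0,0],
  ],
)

```text
time: 20.37
position: [0.5022, -0.2351, 0.0542]
tool_rot: [2.979, 0.998, 0.0]
ft_force: [-0.5, 0.3, -0.9]
grip_width: 0.549
grip_force: 20.0
```

>>> arm_command(
  motion=[
    [35,0,0,0,0],
    [35,0,0,0,0],
    [35,0,0,0,0],
    [35,0,0,0,0],
    [35,0,0,0,0],
  ],
)

```text
time: 20.78
position: [0.5021, -0.235, 0.054]
tool_rot: [2.979, 0.998, -0.0]
ft_force: [0.2, 0.1, -1.3]
grip_width: 0.547
grip_force: 20.0
```

>>> arm_command(
  motion=[
    [35,0,0,2,0],
    [35,0,0,4,0],
    [35,0,0,6,0],
    [35,0,0,8,0],
    [35,0,0,10,0],
  ],
)

```text
time: 21.2
position: [0.502, -0.2349, 0.0437]
tool_rot: [-2.979, -0.998, 0.0]
ft_force: [-0.1, -0.1, -1.3]
grip_width: 0.547
grip_force: 20.0
```

>>> arm_command(
  motion=[
    [35,0,0,0,0],
    [35,0,0,0,0],
    [35,0,0,0,0],
    [35,0,0,0,0],
    [35,0,0,0,0],
  ],
)

```text
time: 21.62
position: [0.5022, -0.2351, 0.0442]
tool_rot: [2.979, 0.998, 0.0]
ft_force: [-0.4, 0.2, -0.8]
grip_width: 0.549
grip_force: 20.0
```

>>> arm_command(
  motion=[
    [35,0,0,0.5,0],
    [35,0,0,1,0],
    [35,0,0,1.5,0],
    [35,0,0,2,0],
    [35,0,0,2,0],
  ],
)

```text
time: 22.03
position: [0.502, -0.235, 0.0419]
tool_rot: [-2.979, -0.998, 0.0]
ft_force: [-0.6, -0.2, -0.7]
grip_width: 0.551
grip_force: 20.0
```

>>> arm_command(
  motion=[
    [35,0,0,0.5,0],
    [35,0,0,1,0],
    [35,0,0,1.5,0],
    [35,0,0,1.5,0],
    [35,0,0,1.5,0],
  ],
)

```text
time: 22.45
position: [0.5022, -0.2351, 0.041]
tool_rot: [2.979, 0.998, -0.0]
ft_force: [-2.9, 1.0, 4.4]
grip_width: 0.549
grip_force: 20.0
```

>>> arm_command(
  motion=[
    [50,0,0,0,0],
    [55,0,0,0,0],
    [65,0,0,0,0],
    [75,0,0,0,0],
    [75,0,0,0,0],
  ],
)

```text
time: 22.87
position: [0.5021, -0.235, 0.0404]
tool_rot: [-2.979, -0.998, 0.0]
ft_force: [-0.4, 0.2, -0.4]
grip_width: 0.774
grip_force: 0.0
```

>>> arm_command(
  motion=[
    [75,0,0,0,0],
    [75,0,0,-5,0],
    [75,0,0,-30,0],
    [75,0,0,-65,0],
    [75,0,0,-100,0],
  ],
)

```text
time: 23.28
position: [0.5013, -0.2345, 0.1411]
tool_rot: [-2.977, -0.998, 0.002]
ft_force: [1.4, -0.2, -0.5]
grip_width: 0.864
grip_force: 0.0
```

>>> arm_command(
  motion=[
    [75,0,0,-20,0],
    [75,-10,0,-40,0],
    [75,-20,0,-50,0],
    [75,-20,0,-50,0],
    [75,-20,0,-50,0],
  ],
)

```text
time: 23.7
position: [0.4855, -0.2478, 0.1904]
tool_rot: [2.979, 0.995, -0.0]
ft_force: [0.1, -0.1, -0.8]
grip_width: 0.864
grip_force: 0.0
```

>>> arm_command(
  motion=[
    [75,0,0,0,0],
    [75,0,0,0,0],
    [75,0,0,0,0],
    [75,0,0,0,0],
    [75,0,0,0,0],
  ],
)

```text
time: 24.12
position: [0.4861, -0.2467, 0.1899]
tool_rot: [-2.978, -0.998, 0.001]
ft_force: [0.0, 0.5, -0.4]
grip_width: 0.863
grip_force: 0.0
```

```bash
python3 - <<'E'
from h import *
get_image("wrist")
im,d,p=shot("wrist","w7.png"); t,a,M,s=tool(); print(s["time"],t,a)
print(tileat(im,p,.035,(.5,-.235),.05)); 
im,d,p=shot("side"); print(tileat(im,p,.035,(.5,-.235),.05))
E
```

```text
24.2167 [ 486.2 -246.9  190.2] -52.9
[array([ 502.6, -235.1,   64.7,   47. ,   37.4])]
[]
```

View pics/w7.png

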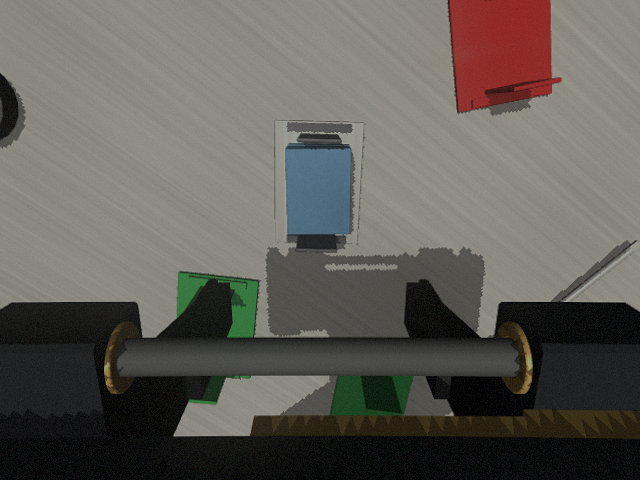

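The wrist view shows the tile in the stand at (319,190). It lies flush and square between the cheeks, at (502.6,-235.1) mm and 37.4°, within 1 mm of where the pile was. I hand in.

```bash
python3 -c "
from bench import close_job
print(close_job())"
```

```text
the job is handed in; nothing more can be done
None
```

The blue tile was lifted from its bin by its short ends, laid on the bench and released, then regrasped by its long sides and placed on the pile in the steel stand; the last look showed it within about 1 mm of where the pile had measured, the gripper was clear, and the job was handed in at about 24 s with no verdict shown.

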